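Ready the scraper over the clamped build plate

TASK

Get the build plate ready for scraping: release the red clamp lever (swing it fully away from the robot), slide the plate's carriage along the rail until its white index lines up with the red mark, and swing the lever fully back to clamp it; the carriage must not be slid while clamped. Then draw the scraper up out of its upright orange holder, slant it about halfway between upright and lying flat, blade down with its edge level, and finish still holding it in the gripper, steady, with the blade's edge over the build plate and a few centimetres above it, touching nothing else. Leave the flush cutters, the mixing cup and the calipers where they are.

Things in the scene. Friction and masses are not known exactly. Their poses are not given: they have to be found in the camera images.
- stage: Scraping stage, fixed to the bench: aluminium base plate 160 x 360 x 12 mm with a steel rail running along its y axis. Origin: centre of the underside; z up, x roughly away from the robot, y along the rail (roughly to the robot's left).
- carriage (a joint): Slide of the carriage along the stage's +y on the rail, in m: 0 at the stop nearest the lever, 0.18 at the far stop. It starts between 0 and 0.05, always short of the mark. Friction about 4 N; it stays where it is left.
- plate_top (a point): Centre of the top face of the grey build plate (110 mm along stage x, 100 mm along stage y, 8 mm thick) on the carriage; 44 mm above the bench; axes as the stage's. The white index on the plate's front edge is at this point's y. A grey printed gear, 46 mm across and 16 mm high, is stuck to the plate, centred 28 mm towards +x of this point.
- carriage_post (a point): Top centre of the blue grip post on the carriage by which it is slid: 16 x 16 mm, sides along stage x and y, standing 45 mm above the plate, 35 mm in front (-x) of plate_top. Its top is 89 mm above the bench.
- mark: Red mark fixed on the stage's front ledge: upright tab 14 x 4 x 22 mm on a 16 mm wide foot, in front of the carriage; origin: centre of its underside, 12 mm above the bench, axes as the stage's. The carriage is right when plate_top and this origin have the same y in the stage's frame.
- clamp (a joint): Red clamp lever's angle in rad: 0 = clamped, leaning 0.5 rad towards the stage's -x (towards the robot); 1.0 = released, leaning 0.5 rad towards +x (stops at both ends). Starts within 0.08 of clamped. Friction about 0.1 N m, stays where it is left. Nothing physically blocks the carriage when clamped, but it must not be moved then.
- clamp_tip (a point): Centre of the red ball, 26 mm across, at the end of the clamp lever (10 mm rod). It swings in the stage's x-z plane, 85 mm from a hinge at stage x = -20, y = -155 mm, 34 mm above the bench, on a dark block 70 x 46 mm, its top at 47 mm. At either end of the swing it is 109 mm above the bench, 41 mm to one side of the hinge; at mid swing 119 mm high. Shut fingers can push it over.
- holder: Fixed orange upright holder on a black foot 75 x 110 x 10 mm; its walls, 24 x 82 mm over all, rise to 60 mm above the bench round a slot 62 mm wide (holder y), 8 mm across (holder x) and 50 mm deep: the scraper must rise 50 mm to come clear. Origin: centre of the underside; z up.
- scraper: Yellow-handled scraper, 192 x 58 x 18 mm, 0.06 to 0.11 kg, loose. Origin: mid-length, on its flat underside; x along (handle end +96 mm, blade edge -96 mm), y along the blade's width, z thickness. Handle x -6 to 96, 28 wide, z 0 to 18; blade x -96 to -30, 58 wide, 5 thick. Starts upright in the holder, blade down, top 202 mm above bench, y along holder y, z to its -x, leaning up to 5 degrees.
- scraper_handle (a point): Middle of the handle's thickness, 26 mm from the handle's end: a good place to grip, across the 28 mm width (scraper y). Axes as the scraper's.
- blade_edge (a point): Middle of the blade's edge, at scraper x = -96 mm. Axes as the scraper's.
- cutters: Flush cutters with red handles, 153 x 52 x 12 mm, lying loose; origin: centre of the underside. Leave alone.
- cup: Clear plastic mixing cup, 62 mm across, 53 mm high, loose, upright; origin: centre of the underside. Leave alone.
- calipers: Digital calipers, 78 x 215 x 12 mm, lying loose; origin: centre of the underside. Leave alone.

How it is judged:
By the outcome, as a careful person would: the job done as asked, in the order asked, and still so for the second after the job is handed in, while the arm keeps its last pose, push and grip.
It also fails if it takes over 72 s, if anything falls off the work surface, if the arm or the gripper's body presses on something with over 40 N, if the wrist force passes 120 N, or if a joint passes its speed limit or range.

ROBOT

A 6-joint arm with a two-finger parallel gripper is mounted at the origin on a cart in front of the work surface, level with it; the furniture and walls round the work are solid. World frame = base frame: x ahead of the robot, y to its left, z up, the work surface at z = 0. Lengths are in m, angles in rad, forces in N, time in s.
With the tool pointing down it reaches from about 0.3 to 0.775 m from the base axis. Payload 14.6 kg.
Tool frame: the origin (TCP) lies midway between the tips of the shut fingers; the grasp point (between the pads) lies ctrl.pinch_z behind it (ctrl.pinch_z is the distance from the TCP to the grasp point, in m); z points along the fingers, y is the line along which they close (so a half turn about z gives the same grasp; the last joint's range is limited). The gripper opens to 94 mm and grips with 3 to 60 N. Pads are 16 mm wide; open, the fingers measure 119 mm over their backs; the gripper's body (75 mm by 177 mm) begins 78 mm behind the grasp point.
Start: joints at [-1.251, 0.3, 1.521, -0, 1.321, -0.067], TCP at [0.207, -0.509, 0.205] pointing down, gripper open.
Joint ranges: [-3.03, 3.03], [-0.79, 2.21], [0.23, 2.52], [-1.04, 4.18], [0, 3.07], [-2.55, 2.55]. Speed limits (rad/s): [2.22, 2.22, 2.57, 3.14, 3.14, 3.14].

INTERFACE

Orientations are given as a unit quaternion [x, y, z, w].
In Python, from cell import monitor, viewer, hand_in, ctrl gives the robot as it stands. The module is installed in compiled form; this text tells all that it offers.
- The arm moves only by the tool drive_tool, never from a script. Its argument "increments" is a list of rows, each an object of numbers: "tx", "ty", "tz": the shift along the tool's x, y, z in mm; "roll": the turn about the tool's z in degrees; "gripper": the closure, from 0 (fully open) to 1 (shut). A call has 1 to 8 rows; each row shifts and turns the commanded pose from where the row before left it, along the tool's axes as they then stand; what a row does not reach is not made up. A row lasts 1/8 s, in which the tool goes at most 62.5 mm and 10.7 degrees, less where a joint would pass 70% of its speed; a pose out of reach is approached as far as the arm can. A call with a gripper value outside its range is refused whole. The fingers move at their own pace and stop on an object; "squeeze" is the grip in N (left out, the last holds). Time passes only in rows, so rows that do not move let the fingers close. It gives the time, the measured TCP pose, the force, the opening and the grip force at its end, in the units of the state.
- monitor.read_state(): the state, without advancing time (a new reading comes with each control period).
- viewer.get_image(name): name is "side" or "top"; returns the picture (480x640x3 uint8, blue, green, red); there is no depth.
- viewer.calibration(name): a dict with "intrinsics" (3x3 intrinsics, pixels), "k1" (the pictures are not rectified: a ray, as slopes to the right and down, at radius r is drawn at 1 + k1 r^2 times it, then the intrinsics apply), "T" (4x4, takes a point from camera to world coordinates). Camera axes: x right, y up, looking along -z (the intrinsics and any distortion apply to the point x, -y, -z); pixel columns grow to the right and rows downward; lengths in m; the calibration is good to about 2 mm. A picture is of the moment at which its call begins. calibration takes no time and is no camera call.
- hand_in(): hands the job in; it is judged then, once.
Trained networks look in the newest picture that a camera, given by its name, has taken for a name from the list of things; names that differ only in an ending like _2 or _b are one class to them, and where a whole thing is asked for, a point or a joint stands for the part that bears it (a point fixed in the world has none). Each returns a list of dicts, best first, with "conf" (0 to 1); they miss things now and then, are a little off and sometimes report something else, mostly with a low value. They report only what shows in the picture. A call takes as long as a camera call.
- viewer.trace(camera, target): "mask" (480x640 bool, what is visible of it) and "bbox" ([left, top, right, bottom] in pixels, round what is visible of it).
The state is a dict: "t": time; "joint_pos": joint angles; "joint_vel": joint speeds; "tau": joint torques, N m; "tool_pos": TCP position; "orientation": TCP orientation; "ft_force": force on the tool from outside, world axes, zero at the start; "moment": the same for the moment, N m; "finger_gap": opening from 0.0 (shut) to 1.0 (fully open); "gripper_force": force on a finger pad.
Only numpy, scipy, OpenCV 4.12 (cv2) and the standard library are available. Lean on these libraries where they do the work, as an engineer would, in place of code of your own. Each camera call takes 0.05 s, during which the arm holds its last target. There are 200 camera calls.

## Working session

There is one attempt and no reset: what is moved stays moved. The work goes in short steps, Python scripts to look and compute and a tool call to move; the robot and the scene stay as the last step left them, time stands still between calls to the robot, and variables do not carry over. Pictures are saved under pics/ and viewed, at most 10 in all, crops included, and the job is handed in when it is done.

Besides the shell and the picture viewer there is one more tool, called after "Call:" as name([rows], argument=value, ...), one row to a line, values as JSON. drive_tool: Moves the arm, as the interface text tells. Its arguments: {"type":"object","properties":{"increments":{"type":"array"},"squeeze":{"type":"number"}},"required":["increments"]}

```bash
mkdir -p pics; cat > h.py <<'E'
import numpy as np, cv2
from cell import monitor, viewer, hand_in, ctrl
from scipy.spatial.transform import Rotation as R
def cal(n):
    c=viewer.calibration(n); return np.array(c["intrinsics"]),c["k1"],np.array(c["T"])
def ray(n,u,v):
    K,k1,T=cal(n)
    p=cv2.undistortPoints(np.array([[[u,v]]],float),K,np.array([k1,0,0,0,0.]))[0,0]
    d=T[:3,:3]@np.array([p[0],-p[1],-1]); return T[:3,3],d
def onz(n,u,v,z):
    o,d=ray(n,u,v); return o+d*(z-o[2])/d[2]
def proj(n,P):
    K,k1,T=cal(n); P=np.atleast_2d(P); q=(P-T[:3,3])@T[:3,:3]
    q=q*[1,-1,-1]
    return cv2.projectPoints(q,np.zeros(3),np.zeros(3),K,np.array([k1,0,0,0,0.]))[0][:,0]
def tri(a,b):
    (o1,d1),(o2,d2)=ray("top",*a),ray("side",*b)
    A=np.stack([d1,-d2],1); s=np.linalg.lstsq(A,o2-o1,rcond=None)[0]
    p,q=o1+s[0]*d1,o2+s[1]*d2; return (p+q)/2,np.linalg.norm(p-q)
E
cat > a.py <<'E'
from h import *
print(ctrl.pinch_z, monitor.read_state())
for n in("top","side"):
    im=viewer.get_image(n); cv2.imwrite(f"pics/{n}0.png",im)
    K,k1,T=cal(n); print(n,K.round(1).tolist(),k1,T.round(3).tolist())
    for t in("stage","plate_top","carriage_post","mark","clamp_tip","clamp","holder","scraper","cutters","cup","calipers"):
        r=viewer.trace(n,t)
        if r:
            for q in r[:2]:
                m=q["mask"]; ys,xs=np.nonzero(m); print(t,round(q["conf"],2),np.round(q["bbox"]).tolist(),xs.mean().round(1) if len(xs) else None,ys.mean().round(1) if len(xs) else None,len(xs))
                
E
python3 a.py
```

```text
0.0188 {'t': 0.0, 'joint_pos': array([-1.25059652e+00,  3.00416355e-01,  1.52158205e+00, -6.32681872e-06,
        1.32069521e+00, -6.65758349e-02]), 'joint_vel': array([ 0.00156218, -0.00051366,  0.0006206 ,  0.0010728 ,  0.00026539,
       -0.00060005]), 'tau': array([-1.23394613e-03, -5.31811130e+01, -3.52735198e+01,  7.07580778e-02,
        2.44371418e-02, -1.32050814e-04]), 'tool_pos': array([ 0.20738787, -0.50911952,  0.20491595]), 'orientation': array([ 9.81358482e-01,  1.92185399e-01, -7.26605767e-05, -5.45673043e-04]), 'ft_force': array([-0.94269289,  0.25001773, -0.42047456]), 'moment': array([0.02699243, 0.05259375, 0.02059507]), 'gripper_force': 0.0, 'finger_gap': 1.0056299197974774}
top [[546.0, 0.0, 319.7], [0.0, 546.0, 236.1], [0.0, 0.0, 1.0]] -0.02054251403620707 [[-0.029, 0.986, -0.162, 0.343], [-1.0, -0.031, -0.006, -0.15], [-0.011, 0.162, 0.987, 1.493], [0.0, 0.0, 0.0, 1.0]]
stage 0.72 [193.0, 212.0, 322.0, 275.0] 257.6 242.6 7410
stage 0.31 [257.0, 219.0, 300.0, 259.0] 276.8 238.9 1615
plate_top 0.58 [260.0, 220.0, 298.0, 259.0] 277.2 238.6 1524
carriage_post 0.62 
[... 829 characters left out ...]
64 [303.0, 192.0, 404.0, 281.0] 353.6 235.5 5342
plate_top 0.55 [325.0, 210.0, 378.0, 250.0] 350.1 233.7 1161
carriage_post 0.94 [325.0, 214.0, 376.0, 251.0] 349.6 233.9 1172
carriage_post 0.23 [282.0, 202.0, 330.0, 221.0] 303.8 212.4 386
clamp_tip 0.55 [307.0, 223.0, 326.0, 248.0] 313.9 232.7 160
clamp 0.47 [306.0, 222.0, 314.0, 235.0] 311.0 226.5 66
holder 0.72 [222.0, 273.0, 269.0, 327.0] 245.1 302.3 1312
scraper 0.56 [226.0, 229.0, 247.0, 294.0] 233.7 261.4 525
cutters 0.72 [281.0, 199.0, 332.0, 220.0] 303.4 212.4 361
cup 0.95 [348.0, 302.0, 379.0, 340.0] 362.9 318.2 867
calipers 0.73 [349.0, 300.0, 379.0, 335.0] 362.4 318.7 843
calipers 0.56 [291.0, 326.0, 348.0, 417.0] 317.8 364.1 1438
```

```bash
python3 -c "
import cv2
a=cv2.imread('pics/top0.png')[160:345,180:480];b=cv2.imread('pics/side0.png')[185:345,210:420]
cv2.imwrite('pics/c1.png',cv2.resize(a,(795,490),interpolation=2));cv2.imwrite('pics/c2.png',cv2.resize(b,(787,600),interpolation=2))"
```

```text
(no output)
```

View pics/c1.png

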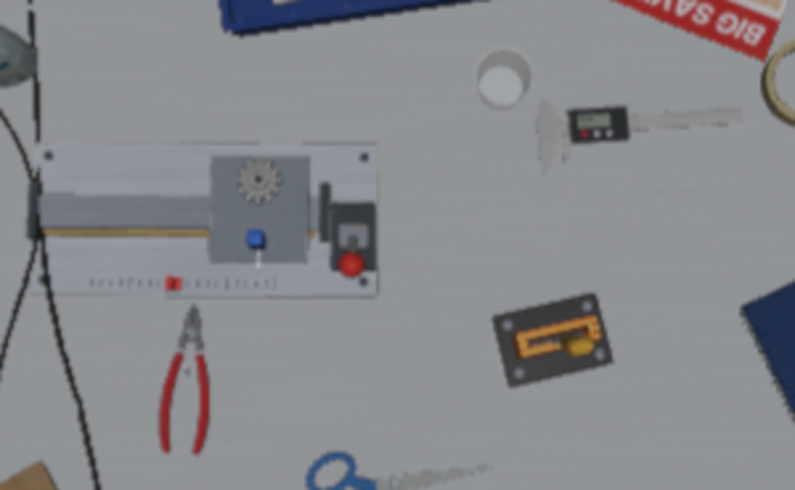

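View pics/c2.png

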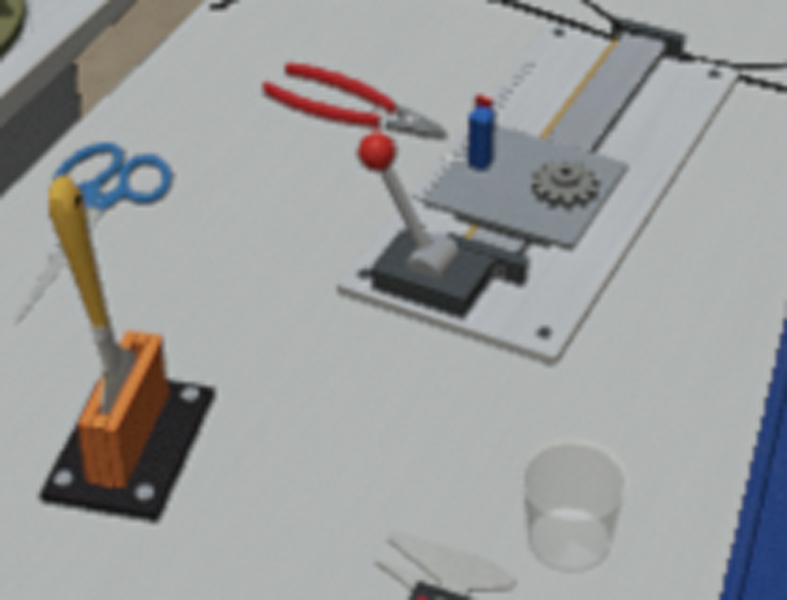

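Top crop (2.65×, offset 180,160): ball (351,264), blue post (256,238), index (258,258), mark (174,284), handle (580,346), holder around (553,340). Side crop agrees. Next I'll measure positions.

```bash
cat > b.py <<'E'
from h import *
def blob(im,lo,hi,box,lo2=None,hi2=None):
    h=cv2.cvtColor(im,cv2.COLOR_BGR2HSV); m=cv2.inRange(h,lo,hi)
    if lo2: m|=cv2.inRange(h,lo2,hi2)
    k=np.zeros_like(m); l,t,r,b=box; k[t:b,l:r]=m[t:b,l:r]; return k
def cen(m): ys,xs=np.nonzero(m); return np.array([xs.mean(),ys.mean()]),len(xs)
RED=((0,120,60),(8,255,255)); R2=((172,120,60),(180,255,255)); BL=((105,120,40),(125,255,255)); YE=((20,110,60),(32,255,255)); OR=((9,130,60),(17,255,255))
if __name__=="__main__":
    t=cv2.imread('pics/top0.png'); s=cv2.imread('pics/side0.png')
    bt,_=cen(blob(t,*RED,(300,245,330,275),*R2)); bs,_=cen(blob(s,*RED,(300,215,318,236),*R2))
    print("ball",bt,bs,tri(bt,bs))
    mt,n=cen(blob(t,*RED,(238,258,254,275),*R2)); print("mark",mt,n,onz("top",*mt,0.033))
    pt,n=cen(blob(t,*BL,(268,240,286,258))); print("post",pt,n,onz("top",*pt,0.087))
    ps=blob(s,*BL,(328,208,348,235)); print("side post bbox",cv2.boundingRect(ps))
    for nm,z,key in(("stage",.012,0),("holder",.01,1),("plate_top",.044,0)):
        viewer.get_image("top"); r=viewer.trace("top",nm)
        if nm=="holder": r=[q for q in r if q["bbox"][0]>340]
        m=r[0]["mask"].astype(np.uint8); c=max(cv2.findContours(m,0,2)[0],key=cv2.contourArea)[:,0]
        P=np.array([onz("top",*p,z)[:2] for p in c])
        print(nm,cv2.minAreaRect((P*1000).astype(np.float32)))
    yt=blob(t,*YE,(375,270,415,305)); ys=blob(s,*YE,(222,225,245,280))
    print("yel top",cen(yt),cv2.boundingRect(yt),"side",cen(ys),cv2.boundingRect(ys))
    om=blob(t,*OR,(365,266,412,306)); c=np.argwhere(om>0)[:,::-1]
    P=np.array([onz("top",*p,.06)[:2] for p in c]); print("orange",len(P),cv2.minAreaRect((P*1000).astype(np.float32)))
    print(tri(cen(yt)[0],cen(ys)[0]))
    b=t[262:310,360:416]; cv2.imwrite('pics/z.png',cv2.resize(b,(784,672)[:2] if 0 else (690,592),interpolation=0))
E
python3 b.py
```

```text
ball [312.14084507 259.01408451] [308.63265306 222.25510204] (array([ 0.50987608, -0.12051221,  0.11898526]), np.float64(0.0027724560719925057))
mark [245.  266.5] 20 [0.50677372 0.0632541  0.033     ]
post [276.02439024 249.85365854] 41 [ 0.5418124  -0.02579372  0.087     ]
side post bbox (335, 214, 7, 16)
stage ((435.81256103515625, -341.71746826171875), (32.72548294067383, 22.898035049438477), 51.03987503051758)
holder ((438.39849853515625, -319.4718017578125), (75.87054443359375, 111.18661499023438), 10.687847137451172)
plate_top ((576.2512817382812, -25.921897888183594), (100.15186309814453, 117.10195922851562), 88.19941711425781)
yel top (array([397.83333333, 289.88333333]), 60) (392, 283, 12, 11) side (array([229.86266094, 249.40772532]), 233) (223, 232, 15, 40)
orange 204 ((439.38629150390625, -319.8083801269531), (25.515460968017578, 84.83085632324219), 11.670208930969238)
(array([ 0.42535029, -0.32614025,  0.16003662]), np.float64(0.003046161527894773))
```

View pics/z.png

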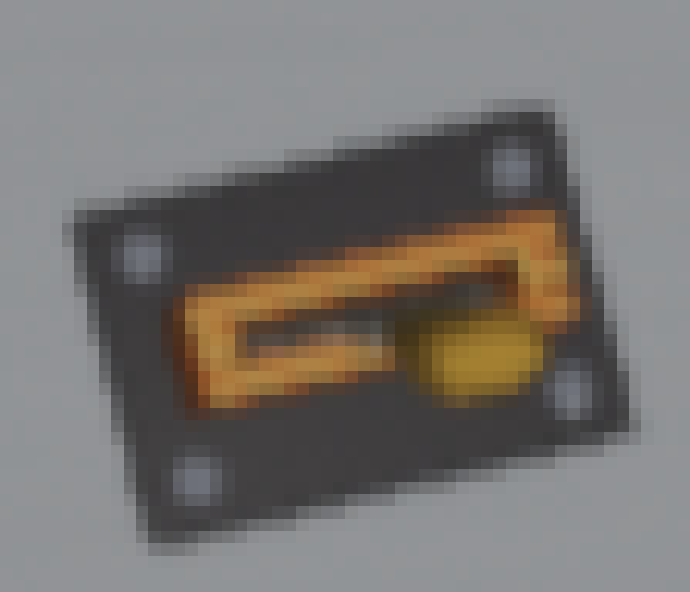

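Zoom (12.3×, offset 360,262): the slot is centred near (380,310), and the handle end at (480,360) leans slightly towards the robot. I'll fit the scraper pose and the stage yaw to both views.

```bash
cat > c.py <<'E'
from b import *
from scipy.optimize import minimize
t=cv2.imread('pics/top0.png'); s=cv2.imread('pics/side0.png')
print("ball",tri((312.3,259.3),(310.5,225.5)), "marktop/side?")
viewer.get_image("top"); 
for q in viewer.trace("top","stage"):
    m=q["mask"].astype(np.uint8)
    if m.sum()>5000:
        c=max(cv2.findContours(m,0,2)[0],key=cv2.contourArea)[:,0]
        P=np.array([onz("top",*p,.012)[:2] for p in c]); print("stage",cv2.minAreaRect((P*1000).astype(np.float32)))
for q in viewer.trace("top","mark")[:3]: print("mark",q["conf"],q["bbox"])
Y=((17,90,30),(34,255,255))
M={"top":blob(t,*Y,(386,281,406,297)),"side":blob(s,*Y,(220,225,242,276))}
cv2.imwrite('pics/m.png',np.hstack([M["top"],M["side"]]))
psi=np.radians(11.2); c0=np.array([.439,-.3197])
box=np.array([[x,y,z] for x in(-.006,.096) for y in(-.014,.014) for z in(0,.018)])
def pose(p):  # dx,dy offset of blade edge in holder frame, lean about y, lean about x, yaw
    B=np.array([[0,0,-1.],[0,1,0],[1,0,0]])  # scraper x->up, y->hy, z->-hx
    Rw=R.from_euler('z',psi+p[4])*R.from_euler('xy',[p[3],p[2]])*R.from_matrix(B)
    e=np.r_[c0,.010]+R.from_euler('z',psi).apply([p[0],p[1],0])
    o=e-Rw.apply([-.096,0,.0025]); return Rw,o
def cost(p):
    Rw,o=pose(p); C=0
    for n in M:
        h=cv2.convexHull(proj(n,Rw.apply(box)+o).astype(np.float32))
        ys,xs=np.nonzero(M[n]); k=8
        a=np.zeros((480*1,640),np.uint8)
        sub=np.zeros((120*k,120*k),np.uint8); off=np.array([370,250]) if n=="top" else np.array([200,200])
        cv2.fillConvexPoly(sub,((h[:,0]-off+.5)*k).astype(np.int32),1)
        f=cv2.resize(sub.astype(np.float32),(120,120),interpolation=3); g=M[n][off[1]:off[1]+120,off[0]:off[0]+120]/255.
        C+=np.abs(f-g).sum()/g.sum()
    return C+ (p[0]/.01)**2*.05+(p[1]/.01)**2*.05+(p[4]/.1)**2*.05
best=min((minimize(cost,[0,0,a,b,0],method="Nelder-Mead",options=dict(initial_simplex=np.array([[0,0,a,b,0]]+[[(.003,.003,.03,.03,.03)[j]*(j==i)+[0,0,a,b,0][j] for j in range(5)] for i in range(5)]),maxiter=400)) for a in(-.08,0,.08) for b in(-.03,.03)),key=lambda r:r.fun)
Rw,o=pose(best.x); print(best.fun,best.x, "grip",Rw.apply([.07,0,.009])+o,"end",Rw.apply([.096,0,.009])+o,"axis",Rw.apply([1,0,0]))
E
python3 c.py
```

```text
ball (array([ 0.51205425, -0.11965966,  0.10912279]), np.float64(0.0012083463004074764)) marktop/side?
stage ((574.3750610351562, 36.605560302734375), (365.9717712402344, 162.3887176513672), 87.53886413574219)
mark 0.2 [189.6, 211.7, 322.1, 274.9]
1.9449833402722247 [-0.00705846 -0.00393131 -0.01714151 -0.03354366  0.07902927] grip [ 0.42233745 -0.32210124  0.17577083] end [ 0.42167236 -0.32138265  0.20175239] axis [-0.02558066  0.02763797  0.99929063]
```

```bash
cat > d.py <<'E'
exec(open('c.py').read().split("best=min")[0])
for n in M: print(n,cv2.boundingRect(M[n]),(M[n]>0).sum())
for p in ([0,0,0,0,0],[0,0,-.08,0,0],[0,0,.08,0,0]):
    Rw,o=pose(p)
    print(p,cost(p),[cv2.boundingRect(proj(n,Rw.apply(box)+o).astype(np.float32)) for n in M], Rw.apply([.096,0,.009])+o)
x=np.array([.44,-.32,.2]); print(onz("top",*proj("top",x)[0],.2))
hs=cv2.cvtColor(s,cv2.COLOR_BGR2HSV); print(hs[230:262:4,226].tolist(),hs[240,222:240].tolist()); ht=cv2.cvtColor(t,cv2.COLOR_BGR2HSV); print(ht[290,388:406].tolist())
E
python3 d.py
```

```text
ball (array([ 0.51205425, -0.11965966,  0.10912279]), np.float64(0.0012083463004074764)) marktop/side?
stage ((574.1119995117188, 36.39097595214844), (365.116455078125, 159.39324951171875), 87.70436096191406)
top (386, 282, 20, 13) 115
side (223, 232, 16, 40) 270
[0, 0, 0, 0, 0] 2.69339019726248 [(385, 280, 20, 13), (224, 228, 19, 48)] [ 0.43262379 -0.32096252  0.202     ]
[0, 0, -0.08, 0, 0] 2.2155344202898553 [(386, 286, 20, 11), (217, 227, 23, 49)] [ 0.41759278 -0.32393874  0.20086648]
[0, 0, 0.08, 0, 0] 4.691560990338164 [(385, 273, 18, 18), (231, 229, 15, 48)] [ 0.44769559 -0.31797823  0.20190537]
[ 0.44 -0.32  0.2 ]
[[105, 154, 146], [22, 163, 188], [21, 169, 166], [21, 170, 138], [20, 180, 130], [20, 80, 128], [83, 6, 165], [83, 6, 179]] [[20, 9, 169], [20, 134, 150], [21, 181, 144], [20, 173, 147], [21, 172, 148], [21, 170, 153], [21, 172, 147], [20, 178, 126], [21, 186, 96], [19, 164, 104], [17, 45, 102], [100, 42, 134], [101, 38, 141], [104, 61, 143], [105, 102, 145], [105, 110, 134], [105, 75, 125], [100, 23, 131]]
[[17, 149, 159], [18, 137, 147], [17, 115, 144], [16, 138, 118], [18, 156, 80], [20, 170, 78], [20, 175, 99], [20, 179, 127], [20, 177, 148], [21, 178, 155], [21, 176, 159], [21, 178, 162], [21, 177, 163], [21, 178, 163], [21, 177, 161], [20, 174, 141], [18, 109, 89], [12, 20, 64]]
```

```bash
cat > e.py <<'E'
from b import *
t=cv2.imread('pics/top0.png'); s=cv2.imread('pics/side0.png')
for a in((398.5,291),(399,290.3),(398.0,291.5)): print(tri(a,(227,235.)))
ys=blob(s,(17,90,30),(34,255,255),(220,225,242,276))
for r in range(232,273,4):
    x=np.nonzero(ys[r])[0]; print(r,x.min(),x.max(),x.mean())
h=cv2.cvtColor(t,cv2.COLOR_BGR2HSV); m=blob(t,(19,150,40),(34,255,255),(386,281,412,300)); print(cen(m),cv2.boundingRect(m),cv2.minAreaRect(np.argwhere(m>0)[:,::-1].astype(np.float32)))
E
python3 e.py
```

```text
(array([ 0.4207721 , -0.32294049,  0.19396668]), np.float64(0.0034524791192944867))
(array([ 0.42209654, -0.32418976,  0.19530362]), np.float64(0.002919830707293963))
(array([ 0.41976133, -0.32179645,  0.19282751]), np.float64(0.0036226148908421753))
232 225 228 226.5
236 223 230 226.5
240 223 231 227.0
244 224 232 228.0
248 226 233 229.5
252 227 234 230.5
256 229 234 231.5
260 231 235 233.0
264 232 236 234.0
268 234 237 235.5Traceback (most recent call last):
  File "e.py", line 6, in <module>
    x=np.nonzero(ys[r])[0]; print(r,x.min(),x.max(),x.mean())
                                    ~~~~~^^
    return umr_minimum(a, axis, None, out, keepdims, initial, where)
ValueError: zero-size array to reduction operation minimum which has no identity
```

Call:
drive_tool([
  {"tx": 45, "ty": -40, "roll": 10, "gripper": 1},
  {"tx": 40, "ty": -45, "roll": 10, "gripper": 1},
  {"tx": 35, "ty": -40, "roll": 4.5, "gripper": 1},
  {"tx": 10, "ty": -50, "gripper": 1},
  {"ty": -50, "gripper": 1},
  {"ty": -50, "gripper": 1},
])

```text
invalid input
```

Call:
drive_tool([
  {"tx": 45, "ty": -35, "tz": 0, "roll": 10, "gripper": 1},
  {"tx": 45, "ty": -35, "tz": 0, "roll": 10, "gripper": 1},
], squeeze=20)

```text
t: 2.05
tool_pos: [0.2725, -0.4155, 0.2054]
orientation: [1.0, 0.016, 0.0, -0.0]
ft_force: [0.9, -0.6, -0.5]
finger_gap: 0.825
gripper_force: 0.0
```

Call:
drive_tool([
  {"tx": 28, "ty": -50, "tz": 0, "roll": 4.1, "gripper": 1},
  {"tx": 28, "ty": -50, "tz": 0, "roll": 0, "gripper": 1},
  {"tx": 28, "ty": -50, "tz": 0, "roll": 0, "gripper": 1},
  {"tx": 28, "ty": -50, "tz": 0, "roll": 0, "gripper": 1},
  {"tx": 28, "ty": -50, "tz": 0, "roll": 0, "gripper": 1},
  {"tx": 28, "ty": -50, "tz": 25, "roll": 0, "gripper": 1},
  {"tx": 0, "ty": 0, "tz": 50, "roll": 0, "gripper": 1},
  {"tx": 0, "ty": 0, "tz": 26, "roll": 0, "gripper": 1},
])

```text
t: 3.05
tool_pos: [0.4456, -0.1193, 0.1024]
orientation: [1.0, -0.015, -0.001, -0.0]
ft_force: [1.1, -0.1, -0.4]
finger_gap: 0.005
gripper_force: 0.0
```

Call:
drive_tool([
  {"tx": 0, "ty": 0, "tz": 0, "roll": 0, "gripper": 1},
])

```text
t: 3.18
tool_pos: [0.4454, -0.1199, 0.1033]
orientation: [1.0, -0.016, -0.002, -0.001]
ft_force: [0.1, 1.0, 0.3]
finger_gap: 0.003
gripper_force: 0.0
```

Call:
drive_tool([
  {"tx": 20, "ty": 0, "tz": 0, "roll": 0, "gripper": 1},
  {"tx": 20, "ty": 0, "tz": 0, "roll": 0, "gripper": 1},
  {"tx": 20, "ty": 0, "tz": 0, "roll": 0, "gripper": 1},
  {"tx": 20, "ty": 0, "tz": 0, "roll": 0, "gripper": 1},
  {"tx": 20, "ty": 0, "tz": 0, "roll": 0, "gripper": 1},
  {"tx": 15, "ty": 0, "tz": 0, "roll": 0, "gripper": 1},
  {"tx": 5, "ty": 0, "tz": 0, "roll": 0, "gripper": 1},
  {"tx": 3, "ty": 0, "tz": 0, "roll": 0, "gripper": 1},
])

```text
t: 4.18
tool_pos: [0.5691, -0.1244, 0.1051]
orientation: [1.0, -0.016, 0.0, 0.0]
ft_force: [-1.8, 0.4, -2.4]
finger_gap: 0.003
gripper_force: 0.9
```

Call:
drive_tool([
  {"tx": 3, "ty": 0, "tz": 0, "roll": 0, "gripper": 1},
])

```text
t: 4.3
tool_pos: [0.5704, -0.1244, 0.1047]
orientation: [1.0, -0.016, -0.002, -0.0]
ft_force: [-22.6, 0.4, 8.9]
finger_gap: 0.002
gripper_force: 11.5
```

Call:
drive_tool([
  {"tx": 3, "ty": 0, "tz": 0, "roll": 0, "gripper": 1},
])

```text
t: 4.42
tool_pos: [0.5713, -0.1244, 0.1044]
orientation: [1.0, -0.016, -0.005, -0.0]
ft_force: [-39.9, 2.6, 19.2]
finger_gap: 0.005
gripper_force: 20.2
```

Call:
drive_tool([
  {"tx": -38, "ty": 0, "tz": 0, "roll": 0, "gripper": 1},
  {"tx": 0, "ty": 0, "tz": -50, "roll": 0, "gripper": 0.5},
  {"tx": 0, "ty": -50, "tz": 0, "roll": 0, "gripper": 0.5},
  {"tx": 0, "ty": -48, "tz": 0, "roll": 0, "gripper": 0.5},
  {"tx": 0, "ty": 0, "tz": 0, "roll": 0, "gripper": 0.5},
  {"tx": 0, "ty": 0, "tz": 0, "roll": 0, "gripper": 0.5},
])

```text
t: 5.18
tool_pos: [0.5404, -0.0257, 0.1549]
orientation: [1.0, -0.016, 0.0, 0.0]
ft_force: [-0.1, -0.7, 1.0]
finger_gap: 0.483
gripper_force: 0.0
```

```bash
cat > f.py <<'E'
from b import *
import sys
t=viewer.get_image("top"); s=viewer.get_image("side"); n=sys.argv[1]
a=cv2.resize(t[200:290,180:340],(800,450),interpolation=2);b=cv2.resize(s[180:280,290:410],(540,450),interpolation=2)
cv2.imwrite(f'pics/t{n}.png',t);cv2.imwrite(f'pics/s{n}.png',s);cv2.imwrite(f'pics/sc{n}.png',b)
print(monitor.read_state()["tool_pos"])
E
python3 f.py 1
```

```text
[ 0.5403494  -0.02623846  0.15465508]
```

View pics/sc1.png

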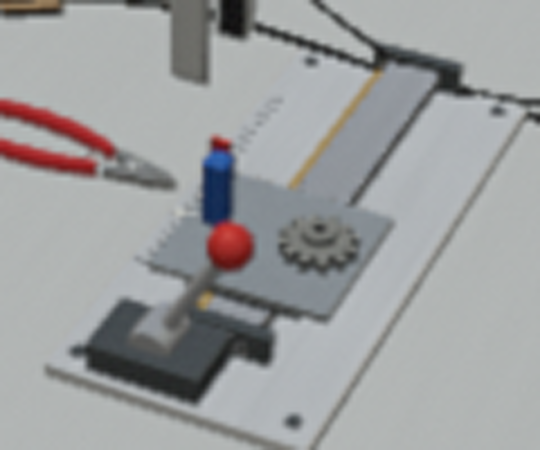

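The lever now leans away, with its ball at (230,245) in the crop. The blue post is at (217,190) and the fingers are above it. Descending to grip the post.

Call:
drive_tool([
  {"tx": 0, "ty": 0, "tz": 50, "roll": 0, "gripper": 0.5},
  {"tx": 0, "ty": 0, "tz": 40, "roll": 0, "gripper": 0.5},
  {"tx": 0, "ty": 0, "tz": 7, "roll": 0, "gripper": 0.5},
  {"tx": 0, "ty": 0, "tz": 0, "roll": 0, "gripper": 1},
  {"tx": 0, "ty": 0, "tz": 0, "roll": 0, "gripper": 1},
  {"tx": 0, "ty": 0, "tz": 0, "roll": 0, "gripper": 1},
  {"tx": 0, "ty": 0, "tz": 0, "roll": 0, "gripper": 1},
], squeeze=15)

```text
t: 6.15
tool_pos: [0.5408, -0.0252, 0.0585]
orientation: [1.0, -0.016, 0.001, -0.0]
ft_force: [-2.3, 0.8, 6.4]
finger_gap: 0.169
gripper_force: 15.0
```

Call:
drive_tool([
  {"tx": 0, "ty": -10, "tz": 0, "roll": 0, "gripper": 1},
  {"tx": 0, "ty": -15, "tz": 0, "roll": 0, "gripper": 1},
  {"tx": 0, "ty": -15, "tz": 0, "roll": 0, "gripper": 1},
  {"tx": 0, "ty": -15, "tz": 0, "roll": 0, "gripper": 1},
  {"tx": 0, "ty": -15, "tz": 0, "roll": 0, "gripper": 1},
  {"tx": 0, "ty": -10, "tz": 0, "roll": 0, "gripper": 1},
  {"tx": 0, "ty": -5, "tz": 0, "roll": 0, "gripper": 1},
  {"tx": 0, "ty": 0, "tz": 0, "roll": 0, "gripper": 1},
])

```text
t: 7.15
tool_pos: [0.5439, 0.0601, 0.0585]
orientation: [1.0, -0.016, 0.001, -0.0]
ft_force: [2.5, 2.8, 6.2]
finger_gap: 0.167
gripper_force: 15.0
```

Call:
drive_tool([
  {"tx": 0, "ty": 0, "tz": 0, "roll": 0, "gripper": 0.5},
  {"tx": 0, "ty": 0, "tz": 0, "roll": 0, "gripper": 0.5},
  {"tx": 0, "ty": 0, "tz": 0, "roll": 0, "gripper": 0.5},
])

```text
t: 7.52
tool_pos: [0.5429, 0.0596, 0.0573]
orientation: [1.0, -0.016, -0.0, 0.0]
ft_force: [-0.4, 0.3, -0.4]
finger_gap: 0.449
gripper_force: 0.0
```

Call:
drive_tool([
  {"tx": 0, "ty": 0, "tz": -50, "roll": 0, "gripper": 0.5},
  {"tx": 0, "ty": 60, "tz": -50, "roll": 0, "gripper": 0.5},
  {"tx": -60, "ty": 0, "tz": 0, "roll": 0, "gripper": 0.5},
  {"tx": -60, "ty": 10, "tz": 0, "roll": 0, "gripper": 0.5},
])

```text
t: 8.02
tool_pos: [0.4197, 0.0053, 0.1474]
orientation: [1.0, -0.016, 0.0, -0.0]
ft_force: [-0.2, -0.4, 0.7]
finger_gap: 0.498
gripper_force: 0.0
```

```bash
cat > g.py <<'E'
from b import *
import sys
t=viewer.get_image("top"); s=viewer.get_image("side")
n=sys.argv[1]
cv2.imwrite(f'pics/t{n}.png',t);cv2.imwrite(f'pics/s{n}.png',s)
a=cv2.resize(t[235:280,225:280],(733,600),interpolation=2); cv2.imwrite(f'pics/tc{n}.png',a)
b=cv2.resize(s[190:245,325:385],(654,600),interpolation=2); cv2.imwrite(f'pics/sc{n}.png',b)
print(cen(blob(t,*RED,(236,262,256,275),*R2)), cen(blob(t,*BL,(225,235,270,262))))
E
python3 g.py 2
```

```text
(array([245. , 266.5]), 20) (array([243.925, 249.625]), 40)
```

View pics/tc2.png

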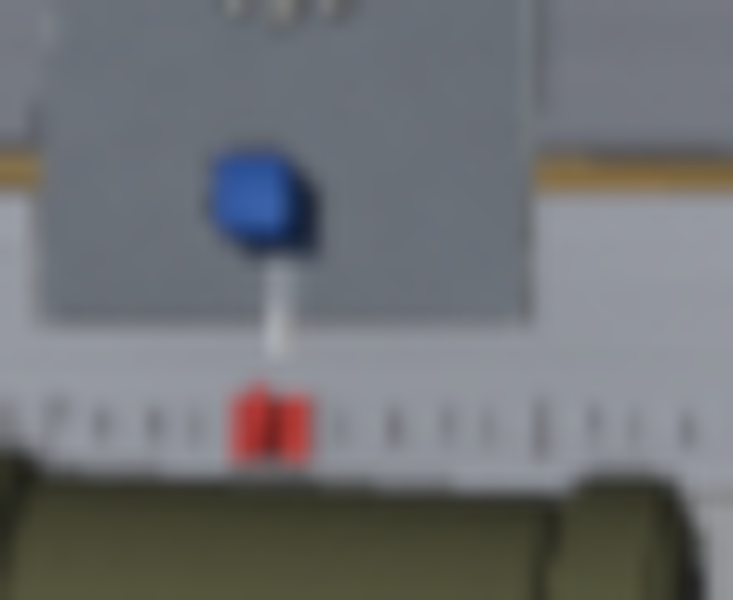

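The white index ends at (276,345), and the red mark spans 232–312 (centre about 271) near row 425. They're nearly aligned, so I'll quantify with parallax.

```bash
cat > i.py <<'E'
from h import *
import sys
t=cv2.imread(sys.argv[1]).astype(float)
yaw=np.radians(-2.1); ydir=np.array([-np.sin(yaw),np.cos(yaw)]); 
L=[]
for r in range(256,262):
    g=t[r,238:254].min(1); w=np.clip(g-np.median(g)-8,0,None); 
    if w.sum()>20:
        u=(w*np.arange(238,254)).sum()/w.sum(); p=onz("top",u,r,.044)[:2]; L.append(p@ydir); print(r,u.round(2),(p@ydir).round(4),w.max())
for r in range(264,270):
    w=np.clip(t[r,238:254,2]-t[r,238:254,:2].mean(1)-15,0,None)
    if w.sum()>50:
        u=(w*np.arange(238,254)).sum()/w.sum(); print("mark",r,u.round(2),[(onz("top",u,r,z)[:2]@ydir).round(4) for z in(.012,.016,.034)],w.round().tolist())
E
python3 i.py pics/t2.png
```

```text
256 245.45 0.0798 21.0
257 245.43 0.0797 27.0
258 245.43 0.0796 39.0
259 245.36 0.0798 32.0
260 245.23 0.08 17.0
mark 264 244.48 [np.float64(0.0866), np.float64(0.0859), np.float64(0.0832)] [0.0, 0.0, 0.0, 0.0, 4.0, 31.0, 59.0, 19.0, 16.0, 20.0, 0.0, 0.0, 0.0, 0.0, 0.0, 0.0]
mark 265 244.85 [np.float64(0.0855), np.float64(0.0849), np.float64(0.0822)] [0.0, 0.0, 0.0, 0.0, 36.0, 82.0, 98.0, 64.0, 80.0, 84.0, 17.0, 0.0, 0.0, 0.0, 0.0, 0.0]
mark 266 244.88 [np.float64(0.0853), np.float64(0.0847), np.float64(0.082)] [0.0, 0.0, 0.0, 0.0, 42.0, 92.0, 98.0, 74.0, 96.0, 95.0, 20.0, 0.0, 0.0, 0.0, 0.0, 0.0]
mark 267 244.86 [np.float64(0.0853), np.float64(0.0847), np.float64(0.082)] [0.0, 0.0, 0.0, 0.0, 46.0, 93.0, 92.0, 69.0, 94.0, 94.0, 21.0, 0.0, 0.0, 0.0, 0.0, 0.0]
mark 268 244.82 [np.float64(0.0853), np.float64(0.0847), np.float64(0.082)] [0.0, 0.0, 0.0, 0.0, 46.0, 85.0, 76.0, 55.0, 84.0, 85.0, 17.0, 0.0, 0.0, 0.0, 0.0, 0.0]
mark 269 244.8 [np.float64(0.0853), np.float64(0.0847), np.float64(0.082)] [0.0, 0.0, 0.0, 0.0, 20.0, 34.0, 24.0, 12.0, 36.0, 41.0, 0.0, 0.0, 0.0, 0.0, 0.0, 0.0]
```

```bash
cat > j.py <<'E'
from b import *
s=cv2.imread('pics/s2.png').astype(float); t=cv2.imread('pics/t2.png').astype(float)
yaw=np.radians(-2.1); Rz=R.from_euler('z',yaw)
from scipy.optimize import minimize
def boxp(cx,wx,wy,z0,z1): return [np.array([[cx+a*wx/2,b*wy/2,z] for a in(-1,1) for b in(-1,1) for z in(z0,z1)])]
red=lambda im:np.clip((im[...,2]-im[...,:2].mean(-1)-10)/80,0,1)
def render(n,p,win):
    l,tp,w,h=win;k=10; sub=np.zeros((h*k,w*k),np.uint8)
    for B in boxp(0,.004,.014,0,.022)+boxp(0,p[2],.016,0,.003):
        P=Rz.apply(B)+[p[0],p[1],.012]
        H=cv2.convexHull(proj(n,P).astype(np.float32))[:,0]
        cv2.fillConvexPoly(sub,np.round((H-[l,tp]+.5)*k).astype(np.int32),1)
    return cv2.resize(sub.astype(np.float32),(w,h),interpolation=3)
rt=red(t)[260:272,238:254]; print((red(s)[195:225,330:352]*9).round().astype(int)[8:25])
def cost(p): return ((render("top",p,(238,260,16,12))-rt)**2).sum()
for x0 in(.495,.502,.508):
    r=minimize(cost,[x0,.064,.012],method="Nelder-Mead",options=dict(initial_simplex=[[x0,.064,.012],[x0+.006,.064,.012],[x0,.069,.012],[x0,.064,.02]])); print(r.x,r.fun,"along y",r.x[:2]@[-np.sin(yaw),np.cos(yaw)])
    print(proj("side",Rz.apply(boxp(0,.004,.014,0,.022)[0])+[*r.x[:2],.012]).round(1).tolist())
E
python3 j.py
```

```text
[[0 0 0 0 0 0 0 0 0 0 0 0 0 0 0 0 0 0 0 0 0 0]
 [0 0 0 0 0 0 0 0 0 0 0 0 0 0 0 0 0 0 0 0 0 0]
 [0 0 0 0 0 0 0 0 0 0 0 0 0 0 0 0 0 0 0 0 0 0]
 [0 0 0 0 0 0 0 0 0 0 0 0 0 0 0 0 0 0 0 0 0 0]
 [0 0 0 0 0 0 0 0 0 0 0 0 0 0 0 0 0 0 0 0 0 0]
 [0 0 0 0 0 0 0 0 0 0 0 0 0 0 0 0 0 0 0 0 0 0]
 [0 0 0 0 0 0 0 0 0 0 0 0 0 0 0 0 0 0 0 0 0 0]
 [0 0 0 0 0 0 0 5 5 2 0 0 0 0 0 0 0 0 0 0 0 0]
 [0 0 0 0 0 0 0 5 9 9 8 3 0 0 0 0 0 0 0 0 0 0]
 [0 0 0 0 0 0 0 5 8 8 6 0 0 0 0 0 0 0 0 0 0 0]
 [0 0 0 0 0 0 0 5 8 7 5 0 0 0 0 0 0 0 0 0 0 0]
 [0 0 0 0 0 0 0 5 8 8 5 0 0 0 0 0 0 0 0 0 0 0]
 [0 0 0 0 0 0 3 9 9 7 3 0 0 0 0 0 0 0 0 0 0 0]
 [0 0 0 0 0 1 9 9 9 6 0 0 0 0 0 0 0 0 0 0 0 0]
 [0 0 0 0 0 0 5 9 9 4 0 0 0 0 0 0 0 0 0 0 0 0]
 [0 0 0 0 0 0 0 1 1 0 0 0 0 0 0 0 0 0 0 0 0 0]
 [0 0 0 0 0 0 0 0 0 0 0 0 0 0 0 0 0 0 0 0 0 0]]
[0.50904738 0.0663433  0.01246822] 0.9949249512523514 along y 0.08495212597634472
[[336.8, 218.2], [337.0, 211.7], [338.9, 215.6], [339.1, 209.1], [338.1, 218.6], [338.3, 212.1], [340.2, 216.0], [340.4, 209.5]]
[0.50912606 0.06635067 0.01272438] 0.9880499313741997 along y 0.08496237817673745
[[336.8, 218.2], [337.0, 211.7], [338.9, 215.6], [339.1, 209.1], [338.1, 218.6], [338.3, 212.1], [340.2, 216.0], [340.5, 209.5]]
[0.50913219 0.0664422  0.01279707] 1.0026749375656294 along y 0.08505406926272373
[[336.8, 218.2], [337.0, 211.7], [339.0, 215.6], [339.2, 209.1], [338.1, 218.6], [338.3, 212.1], [340.3, 216.0], [340.5, 209.5]]
```

Call:
drive_tool([
  {"tx": 60, "ty": -10, "tz": 0, "roll": 0, "gripper": 0.5},
  {"tx": 60, "ty": 0, "tz": 0, "roll": 0, "gripper": 0.5},
  {"tx": 0, "ty": -60, "tz": 0, "roll": 0, "gripper": 0.5},
  {"tx": 0, "ty": 0, "tz": 50, "roll": 0, "gripper": 0.5},
  {"tx": 0, "ty": 0, "tz": 50, "roll": 0, "gripper": 0.5},
  {"tx": 0, "ty": 0, "tz": 0, "roll": 0, "gripper": 1},
  {"tx": 0, "ty": 0, "tz": 0, "roll": 0, "gripper": 1},
  {"tx": 0, "ty": 0, "tz": 0, "roll": 0, "gripper": 1},
])

```text
t: 9.12
tool_pos: [0.5435, 0.0713, 0.0473]
orientation: [1.0, -0.016, -0.0, 0.0]
ft_force: [1.3, -4.1, -2.5]
finger_gap: 0.22
gripper_force: 2.0
```

Call:
drive_tool([
  {"tx": 0, "ty": 0, "tz": 0, "roll": 0, "gripper": 1},
])

```text
t: 9.25
tool_pos: [0.5435, 0.0715, 0.0474]
orientation: [1.0, -0.016, -0.0, 0.0]
ft_force: [1.6, -4.7, -5.8]
finger_gap: 0.17
gripper_force: 15.0
```

Call:
drive_tool([
  {"tx": 0, "ty": 4, "tz": 0, "roll": 0, "gripper": 1},
  {"tx": 0, "ty": 2.5, "tz": 0, "roll": 0, "gripper": 1},
  {"tx": 0, "ty": 0, "tz": 0, "roll": 0, "gripper": 1},
])

```text
t: 9.62
tool_pos: [0.5433, 0.0654, 0.0474]
orientation: [1.0, -0.016, 0.0, -0.0]
ft_force: [4.1, 1.9, -8.4]
finger_gap: 0.168
gripper_force: 15.0
```

Call:
drive_tool([
  {"tx": 0, "ty": 0, "tz": 0, "roll": 0, "gripper": 0.5},
  {"tx": 0, "ty": 0, "tz": 0, "roll": 0, "gripper": 0.5},
  {"tx": 0, "ty": 0, "tz": 0, "roll": 0, "gripper": 0.5},
  {"tx": 0, "ty": 0, "tz": -50, "roll": 0, "gripper": 0.5},
  {"tx": 0, "ty": 0, "tz": -50, "roll": 0, "gripper": 0.5},
  {"tx": -10, "ty": 50, "tz": 0, "roll": 0, "gripper": 0.5},
  {"tx": -60, "ty": 10, "tz": 0, "roll": 0, "gripper": 0.5},
  {"tx": -60, "ty": 0, "tz": 0, "roll": 0, "gripper": 0.5},
])

```text
t: 10.62
tool_pos: [0.4096, 0.0087, 0.1472]
orientation: [1.0, -0.017, -0.0, 0.0]
ft_force: [0.9, -0.4, 1.3]
finger_gap: 0.499
gripper_force: 0.0
```

```bash
python3 g.py 3; python3 i.py pics/t3.png; python3 -c "
from h import *;print(monitor.read_state()['tool_pos'])"
```

```text
(array([245. , 266.5]), 20) (array([241.92307692, 249.53846154]), 39)
256 243.45 0.0851 21.0
257 243.53 0.0848 27.0
258 243.54 0.0847 31.0
259 243.41 0.085 20.0
260 243.31 0.0852 14.5
mark 264 244.47 [np.float64(0.0866), np.float64(0.086), np.float64(0.0833)] [0.0, 0.0, 0.0, 0.0, 4.0, 32.0, 58.0, 19.0, 16.0, 20.0, 0.0, 0.0, 0.0, 0.0, 0.0, 0.0]
mark 265 244.84 [np.float64(0.0855), np.float64(0.0849), np.float64(0.0822)] [0.0, 0.0, 0.0, 0.0, 36.0, 82.0, 98.0, 66.0, 80.0, 82.0, 17.0, 0.0, 0.0, 0.0, 0.0, 0.0]
mark 266 244.89 [np.float64(0.0853), np.float64(0.0847), np.float64(0.082)] [0.0, 0.0, 0.0, 0.0, 42.0, 90.0, 98.0, 74.0, 96.0, 94.0, 20.0, 0.0, 0.0, 0.0, 0.0, 0.0]
mark 267 244.86 [np.float64(0.0853), np.float64(0.0847), np.float64(0.082)] [0.0, 0.0, 0.0, 0.0, 45.0, 93.0, 92.0, 68.0, 94.0, 94.0, 20.0, 0.0, 0.0, 0.0, 0.0, 0.0]
mark 268 244.83 [np.float64(0.0853), np.float64(0.0847), np.float64(0.082)] [0.0, 0.0, 0.0, 0.0, 46.0, 84.0, 76.0, 56.0, 84.0, 85.0, 18.0, 0.0, 0.0, 0.0, 0.0, 0.0]
mark 269 244.81 [np.float64(0.0852), np.float64(0.0846), np.float64(0.0819)] [0.0, 0.0, 0.0, 0.0, 18.0, 31.0, 20.0, 10.0, 33.0, 38.0, 0.0, 0.0, 0.0, 0.0, 0.0, 0.0]
[0.40668314 0.00948827 0.14692619]
```

Call:
drive_tool([
  {"tx": 0, "ty": 40, "tz": -20, "roll": 0, "gripper": 1},
  {"tx": 30, "ty": 42, "tz": 0, "roll": 0, "gripper": 1},
  {"tx": 30, "ty": 42, "tz": 0, "roll": 0, "gripper": 1},
  {"tx": 47, "ty": 0, "tz": 0, "roll": 0, "gripper": 1},
  {"tx": 47, "ty": 0, "tz": 0, "roll": 0, "gripper": 1},
  {"tx": 47, "ty": 0, "tz": 0, "roll": 0, "gripper": 1},
  {"tx": 46, "ty": 0, "tz": 0, "roll": 0, "gripper": 1},
  {"tx": 0, "ty": 0, "tz": 0, "roll": 0, "gripper": 1},
])

```text
t: 11.72
tool_pos: [0.656, -0.1223, 0.1656]
orientation: [1.0, -0.016, -0.001, -0.0]
ft_force: [-0.5, -0.6, -0.7]
finger_gap: 0.004
gripper_force: 0.0
```

Call:
drive_tool([
  {"tx": 0, "ty": 0, "tz": 40, "roll": 0, "gripper": 1},
  {"tx": 0, "ty": 0, "tz": 24, "roll": 0, "gripper": 1},
  {"tx": 0, "ty": 0, "tz": 0, "roll": 0, "gripper": 1},
])

```text
t: 12.1
tool_pos: [0.6531, -0.1224, 0.1021]
orientation: [1.0, -0.016, -0.001, -0.0]
ft_force: [-0.4, 0.7, 0.6]
finger_gap: 0.005
gripper_force: 0.0
```

Call:
drive_tool([
  {"tx": -20, "ty": 0, "tz": 0, "roll": 0, "gripper": 1},
  {"tx": -20, "ty": 0, "tz": 0, "roll": 0, "gripper": 1},
  {"tx": -20, "ty": 0, "tz": 0, "roll": 0, "gripper": 1},
  {"tx": -20, "ty": 0, "tz": 0, "roll": 0, "gripper": 1},
  {"tx": -20, "ty": 0, "tz": 0, "roll": 0, "gripper": 1},
  {"tx": -14, "ty": 0, "tz": 0, "roll": 0, "gripper": 1},
  {"tx": -4, "ty": 0, "tz": 0, "roll": 0, "gripper": 1},
])

```text
t: 12.98
tool_pos: [0.5365, -0.1189, 0.1052]
orientation: [1.0, -0.016, 0.001, 0.0]
ft_force: [2.0, -0.6, -1.8]
finger_gap: 0.002
gripper_force: 0.8
```

Call:
drive_tool([
  {"tx": -3, "ty": 0, "tz": 0, "roll": 0, "gripper": 1},
  {"tx": -3, "ty": 0, "tz": 0, "roll": 0, "gripper": 1},
])

```text
t: 13.22
tool_pos: [0.5314, -0.1187, 0.104]
orientation: [1.0, -0.016, 0.001, 0.0]
ft_force: [16.4, -0.3, -4.9]
finger_gap: 0.006
gripper_force: 8.1
```

Call:
drive_tool([
  {"tx": -3, "ty": 0, "tz": 0, "roll": 0, "gripper": 1},
])

```text
t: 13.35
tool_pos: [0.5307, -0.1187, 0.1043]
orientation: [1.0, -0.016, 0.005, 0.001]
ft_force: [34.3, -1.3, -17.8]
finger_gap: 0.005
gripper_force: 17.3
```

Call:
drive_tool([
  {"tx": 30, "ty": 0, "tz": 0, "roll": 0, "gripper": 1},
  {"tx": 10, "ty": 0, "tz": -40, "roll": 0, "gripper": 0},
  {"tx": 0, "ty": 0, "tz": -50, "roll": 0, "gripper": 0},
  {"tx": -10, "ty": 25, "tz": -45, "roll": -5, "gripper": 0},
  {"tx": -40, "ty": 40, "tz": 0, "roll": -8, "gripper": 0},
  {"tx": -40, "ty": 40, "tz": 0, "roll": 0, "gripper": 0},
  {"tx": -40, "ty": 40, "tz": 0, "roll": 0, "gripper": 0},
  {"tx": 0, "ty": 0, "tz": 0, "roll": 0, "gripper": 0},
])

```text
t: 14.35
tool_pos: [0.454, -0.2829, 0.2386]
orientation: [0.995, 0.095, -0.0, 0.0]
ft_force: [0.9, 0.3, -1.0]
finger_gap: 0.715
gripper_force: 0.0
```

```bash
python3 - <<'E'
from b import *
t=viewer.get_image("top"); s=viewer.get_image("side"); st=monitor.read_state(); p=st["tool_pos"]; r=R.from_quat(st["orientation"])
print(p,r.as_matrix()[:,0].round(3),st["finger_gap"])
tg=np.array([.4225,-.3223,.158]); print("to target tool mm",(r.inv().apply(tg-p)*1000).round(1))
m=blob(s,*RED,(300,205,335,240),*R2); print("ball side",cv2.boundingRect(blob(s,*RED,(302,216,322,240),*R2)))
cv2.imwrite('pics/s4.png',s); cv2.imwrite('pics/sc4.png',cv2.resize(s[185:345,210:420],(787,600),interpolation=2))
E
```

```text
[ 0.45571834 -0.28057544  0.23855823] [0.981 0.193 0.   ] 0.7969866362589556
to target tool mm [-40.6  34.6  80.5]
ball side (302, 216, 13, 14)
```

View pics/sc4.png

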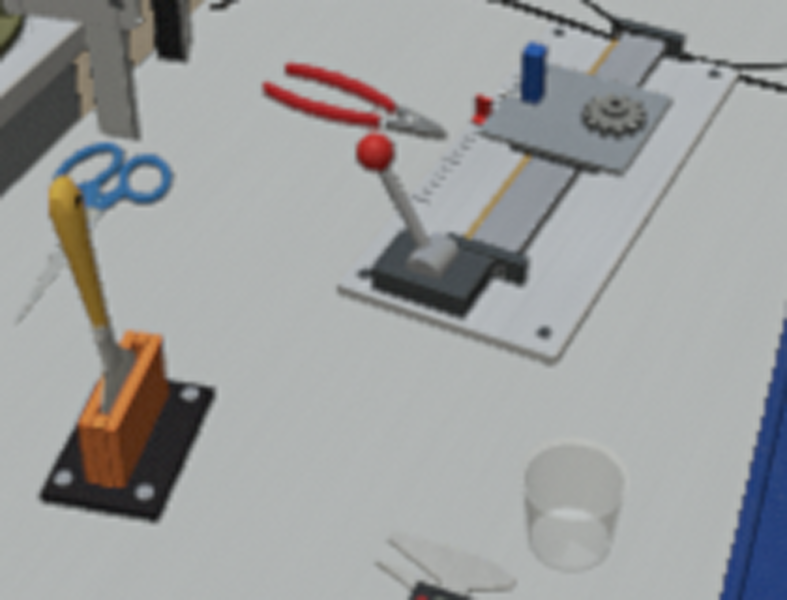

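The lever is clamped again (ball at 376,152), and the plate is aligned at the mark (482,108). The scraper is undisturbed, handle end at (65,190). Now grasping it.

Call:
drive_tool([
  {"tx": -40.5, "ty": 34.5, "tz": 0, "roll": 0, "gripper": 0.2},
  {"tx": 0, "ty": 0, "tz": 0, "roll": 0, "gripper": 0.2},
  {"tx": 0, "ty": 0, "tz": 40, "roll": 0, "gripper": 0.2},
  {"tx": 0, "ty": 0, "tz": 40, "roll": 0, "gripper": 0.2},
  {"tx": 0, "ty": 0, "tz": 0, "roll": 0, "gripper": 1},
  {"tx": 0, "ty": 0, "tz": 0, "roll": 0, "gripper": 1},
  {"tx": 0, "ty": 0, "tz": 0, "roll": 0, "gripper": 1},
  {"tx": 0, "ty": 0, "tz": 0, "roll": 0, "gripper": 1},
], squeeze=12)

```text
t: 15.45
tool_pos: [0.4231, -0.3223, 0.1595]
orientation: [0.995, 0.097, 0.001, 0.001]
ft_force: [-0.2, -0.4, 0.5]
finger_gap: 0.409
gripper_force: 0.0
```

Call:
drive_tool([
  {"tx": 0, "ty": 0, "tz": 0, "roll": 0, "gripper": 1},
  {"tx": 0, "ty": 0, "tz": 0, "roll": 0, "gripper": 1},
], squeeze=25)

```text
t: 15.7
tool_pos: [0.4228, -0.3224, 0.1588]
orientation: [0.995, 0.097, 0.0, 0.0]
ft_force: [0.4, -0.3, 1.7]
finger_gap: 0.278
gripper_force: 25.0
```

Call:
drive_tool([
  {"tx": 0, "ty": 0, "tz": -15, "roll": 0, "gripper": 1},
  {"tx": 0, "ty": 0, "tz": -20, "roll": 0, "gripper": 1},
  {"tx": 0, "ty": 0, "tz": -20, "roll": 0, "gripper": 1},
  {"tx": 0, "ty": 0, "tz": -20, "roll": 0, "gripper": 1},
  {"tx": 0, "ty": 0, "tz": 0, "roll": 0, "gripper": 1},
])

```text
t: 16.32
tool_pos: [0.4231, -0.3225, 0.2353]
orientation: [0.995, 0.097, 0.001, 0.001]
ft_force: [-0.2, -0.2, -1.1]
finger_gap: 0.275
gripper_force: 25.0
```

```bash
python3 - <<'E'
from b import *
t=viewer.get_image("top"); s=viewer.get_image("side"); st=monitor.read_state(); p=st["tool_pos"]
print(p,st["ft_force"],st["finger_gap"])
cv2.imwrite('pics/s5.png',s); cv2.imwrite('pics/sc5.png',cv2.resize(s[185:345,190:290],(375,600),interpolation=2))
E
```

```text
[ 0.42254174 -0.32203263  0.23317968] [ 0.0142468  -0.4691208  -1.70402576] 0.273019255273443
```

View pics/sc5.png

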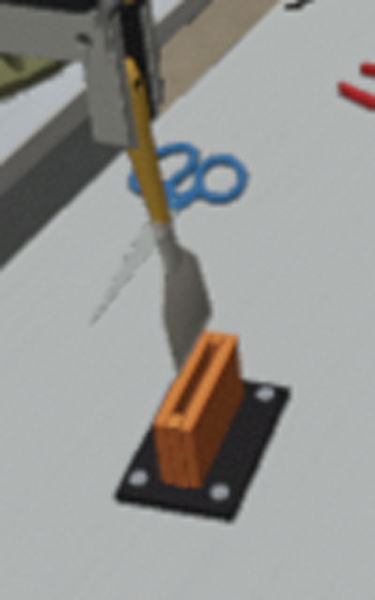

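Side crop: the scraper is lifted clear, blade above and behind the slot near (180,350), leaning slightly. The tool can't tilt, so I'll pivot the scraper in the grip by pressing its blade on the fixed holder wall. The blade goes on the robot side, then the tool moves away along an arc.

Call:
drive_tool([
  {"tx": -25, "ty": 0, "tz": 0, "roll": 0, "gripper": 1},
  {"tx": -25, "ty": 0, "tz": 0, "roll": 0, "gripper": 1},
  {"tx": 0, "ty": 0, "tz": 26, "roll": 0, "gripper": 1},
  {"tx": 0, "ty": 0, "tz": 25, "roll": 0, "gripper": 1},
  {"tx": 0, "ty": 0, "tz": 0, "roll": 0, "gripper": 1},
], squeeze=15)

```text
t: 17.05
tool_pos: [0.3728, -0.3311, 0.1805]
orientation: [0.995, 0.097, -0.001, -0.002]
ft_force: [0.8, 0.4, -0.2]
finger_gap: 0.274
gripper_force: 15.0
```

```bash
cat > k.py <<'E'
from b import *
import sys
t=viewer.get_image("top"); s=viewer.get_image("side"); st=monitor.read_state(); n=sys.argv[1]
print(st["tool_pos"],st["ft_force"],st["finger_gap"])
a=cv2.resize(t[240:320,350:430],(560,560),interpolation=2)
cv2.imwrite(f'pics/sc{n}.png',np.hstack([a[:,160:],cv2.resize(s[205:345,195:290],(380,560),interpolation=2)]))
E
python3 k.py 6
```

```text
[ 0.37374768 -0.33188727  0.18284569] [ 0.06432769 -0.55779554 -0.59014914] 0.27378854095663924
```

View pics/sc6.png

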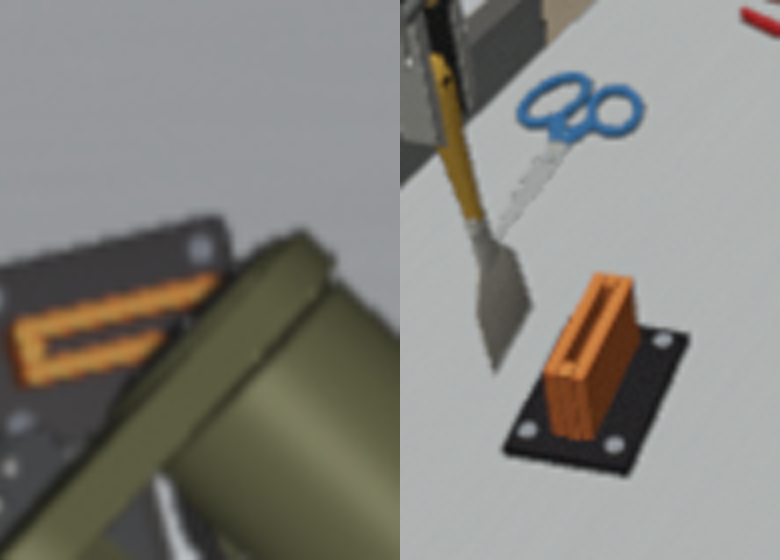

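Blade is beside the wall on the robot side, its lower corner at (495,370), below the wall top at (590,280). Now the arc.

Call:
drive_tool([
  {"tx": 15, "ty": 0, "tz": 0, "roll": 0, "gripper": 1},
  {"tx": 15, "ty": 0, "tz": 0, "roll": 0, "gripper": 1},
  {"tx": 16, "ty": 0, "tz": 0, "roll": 0, "gripper": 1},
  {"tx": 12, "ty": 0, "tz": 0.5, "roll": 0, "gripper": 1},
  {"tx": 12, "ty": 0, "tz": 0.5, "roll": 0, "gripper": 1},
  {"tx": 13, "ty": 0, "tz": 1.5, "roll": 0, "gripper": 1},
  {"tx": 12, "ty": 0, "tz": 3.5, "roll": 0, "gripper": 1},
])

```text
t: 18.02
tool_pos: [0.4677, -0.3133, 0.1764]
orientation: [0.995, 0.097, 0.0, 0.0]
ft_force: [-0.6, -0.4, -0.9]
finger_gap: 0.276
gripper_force: 15.0
```

```bash
python3 k.py 7
```

```text
[ 0.46763679 -0.31305408  0.17581536] [ 0.41337224  0.09520722 -0.61815549] 0.2798174366089414
```

View pics/sc7.png

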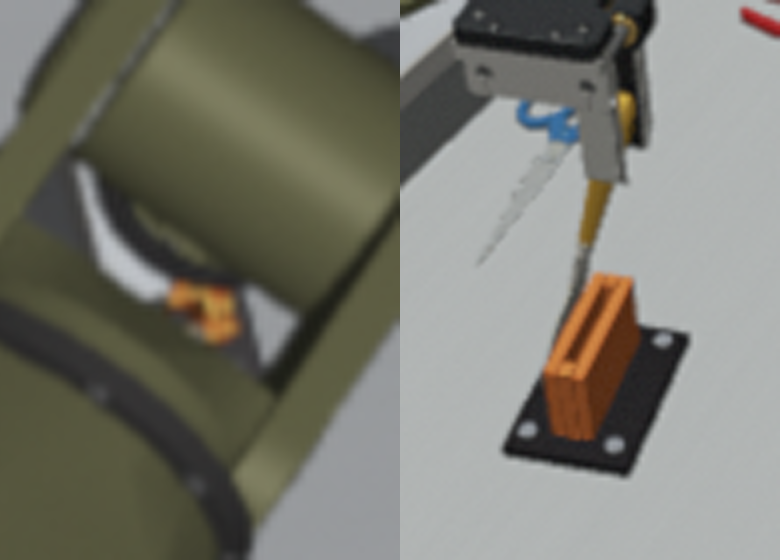

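The scraper is pivoting as planned: handle (600,200) now leans away from the robot, with the blade against the wall at (565,320). Continuing the arc.

Call:
drive_tool([
  {"tx": 9.5, "ty": 0, "tz": 3.5, "roll": 0, "gripper": 1},
  {"tx": 9, "ty": 0, "tz": 4, "roll": 0, "gripper": 1},
  {"tx": 9, "ty": 0, "tz": 4.5, "roll": 0, "gripper": 1},
  {"tx": 9, "ty": 0, "tz": 5.5, "roll": 0, "gripper": 1},
  {"tx": 8.5, "ty": 0, "tz": 6.5, "roll": 0, "gripper": 1},
  {"tx": 8.5, "ty": 0, "tz": 6.5, "roll": 0, "gripper": 1},
  {"tx": 0, "ty": 0, "tz": 0, "roll": 0, "gripper": 1},
])

```text
t: 19.0
tool_pos: [0.5195, -0.3028, 0.1451]
orientation: [0.995, 0.097, -0.0, -0.0]
ft_force: [-0.7, 0.5, 0.1]
finger_gap: 0.274
gripper_force: 15.0
```

Call:
drive_tool([
  {"tx": 0, "ty": 0, "tz": 0, "roll": 0, "gripper": 1},
  {"tx": 0, "ty": 0, "tz": 0, "roll": 0, "gripper": 1},
], squeeze=50)

```text
t: 19.25
tool_pos: [0.5191, -0.3033, 0.1462]
orientation: [0.995, 0.097, -0.0, 0.0]
ft_force: [-1.7, -0.1, -0.9]
finger_gap: 0.267
gripper_force: 50.0
```

Call:
drive_tool([
  {"tx": 0, "ty": 0, "tz": -10, "roll": 0, "gripper": 1},
  {"tx": 0, "ty": 0, "tz": -20, "roll": 0, "gripper": 1},
  {"tx": 0, "ty": 0, "tz": -25, "roll": 0, "gripper": 1},
  {"tx": 0, "ty": 0, "tz": -30, "roll": 0, "gripper": 1},
  {"tx": 0, "ty": 0, "tz": -20, "roll": 0, "gripper": 1},
  {"tx": 0, "ty": 0, "tz": 0, "roll": 0, "gripper": 1},
])

```text
t: 20.0
tool_pos: [0.5198, -0.3034, 0.2531]
orientation: [0.995, 0.097, 0.002, 0.001]
ft_force: [0.4, 0.1, -1.3]
finger_gap: 0.265
gripper_force: 50.0
```

```bash
cat > l.py <<'E'
from b import *
from scipy.optimize import minimize
import sys
t=viewer.get_image("top"); s=viewer.get_image("side"); st=monitor.read_state()
p=st["tool_pos"]; r=R.from_quat(st["orientation"]); n=sys.argv[1]
print(p,st["ft_force"],st["finger_gap"])
g=p+r.apply([0,0,-ctrl.pinch_z])
def pts(phi,gx=.07):  # phi tilt from upright; handle toward tool +x
    tx,ty,tz=r.as_matrix().T
    ax=np.sin(phi)*tx-np.cos(phi)*tz; yy=-ty; zz=np.cross(ax,yy)
    f=lambda P:g+(np.array(P)-[gx,0,.009])@np.stack([ax,yy,zz])
    return f([[-.096,-.029,.0025],[-.096,.029,.0025],[-.045,.029,0.0025],[-.03,0,.009],[.096,0,.009],[-.045,-.029,0.0025],[-.096,-.029,.0025]])
big=cv2.resize(s,None,fx=4,fy=4,interpolation=2)
for phi,c in((30,(255,0,0)),(45,(0,255,0)),(60,(0,0,255))):
    P=pts(np.radians(phi)); q=proj("side",P); print(phi,"side edge",q[0].round(1),q[1].round(1),"handle",q[4].round(1),"edge",P[:2].mean(0).round(3))
    cv2.polylines(big,[((q+.5)*4).astype(np.int32)],False,c,1)
c=(proj("side",pts(np.radians(45))).mean(0)*4).astype(int); y0,x0=max(c[1]-280,0),max(c[0]-300,0)
cv2.imwrite(f'pics/sc{n}.png',big[y0:y0+560,x0:x0+600]); cv2.imwrite(f'pics/s{n}.png',s); cv2.imwrite(f'pics/t{n}.png',t)
print(x0,y0)
viewer.get_image("side")
for q in viewer.trace("side","scraper")[:3]:
    m=q["mask"].astype(np.uint8); print(q["conf"],q["bbox"],cv2.minAreaRect(np.argwhere(m)[:,::-1].astype(np.float32)))
E
python3 l.py 8
```

```text
[ 0.51920724 -0.30301215  0.25053485] [-0.17515154 -0.45569457 -1.79066346] 0.26754874805651335
30 side edge [235.5 272.2] [245.3 254.7] handle [276.9 202. ] edge [ 0.443 -0.318  0.122]
45 side edge [217.9 260.5] [228.6 243.3] handle [279.8 204.3] edge [ 0.409 -0.325  0.147]
60 side edge [203.  245.9] [214.4 229. ] handle [282.  206.9] edge [ 0.381 -0.33   0.181]
648 683
0.85 [228.4, 200.2, 275.3, 261.1] ((250.50003051757812, 230.50003051757812), (8.485279083251953, 76.36752319335938), 45.0)
```

```bash
cat > m.py <<'E'
exec(open('l.py').read().split("big=")[0])
best=None
q=[q for q in viewer.trace("side","scraper") if q["conf"]>.4][0]; m=q["mask"]
for r_ in range(225,268,3):
    x=np.nonzero(m[r_])[0]; print(r_,(x.min(),x.max()) if len(x) else None,end="; ")
print()
gr=s.astype(float)
for r_ in range(232,270,4): print(r_,s[r_,208:250:2].mean(1).round().astype(int).tolist())
hull=[[-.096,.029],[-.096,-.029],[-.055,-.029],[-.03,-.010],[-.006,-.012],[.06,-.014],[.06,.014],[-.006,.012],[-.03,.010],[-.055,.029]]
tx,ty,tz=r.as_matrix().T; M_=m.copy(); 
res=[]
for phi in range(20,71,2):
  for gx in(.06,.066,.072):
    a=np.radians(phi); ax=np.sin(a)*tx-np.cos(a)*tz; yy=-ty; zz=np.cross(ax,yy)
    P=g+np.array([[x-gx,y,-.0065 if x<-.01 else 0] for x,y in hull])@np.stack([ax,yy,zz])
    k=np.zeros((480,640),np.uint8); cv2.fillPoly(k,[np.round(proj("side",P)).astype(np.int32)],1)
    lim=slice(222,480)
    i=(k[lim]&M_[lim]).sum()/(k[lim]|M_[lim]).sum(); res.append((i,phi,gx,P[:2].mean(0).round(3).tolist()))
for x in sorted(res)[-5:]: print(x)
E
python3 m.py 9
```

```text
[ 0.51914148 -0.30297769  0.25011474] [-0.65718909  0.3370999  -0.39429093] 0.26429069118132903
225 (np.int64(253), np.int64(261)); 228 (np.int64(251), np.int64(257)); 231 (np.int64(249), np.int64(253)); 234 (np.int64(247), np.int64(250)); 237 (np.int64(244), np.int64(247)); 240 (np.int64(241), np.int64(244)); 243 (np.int64(237), np.int64(242)); 246 (np.int64(235), np.int64(239)); 249 (np.int64(232), np.int64(236)); 252 (np.int64(231), np.int64(234)); 255 (np.int64(230), np.int64(231)); 258 None; 261 None; 264 None; 267 None; 
232 [64, 64, 63, 77, 159, 180, 180, 180, 126, 99, 178, 181, 173, 166, 108, 86, 145, 113, 137, 173, 126]
236 [63, 85, 170, 180, 180, 180, 178, 179, 169, 103, 87, 86, 100, 109, 107, 136, 111, 107, 151, 160, 99]
240 [168, 180, 180, 179, 179, 179, 178, 179, 179, 179, 180, 180, 142, 132, 118, 101, 140, 162, 120, 178, 179]
244 [179, 178, 179, 180, 179, 179, 180, 179, 179, 180, 167, 159, 153, 156, 150, 156, 158, 176, 180, 180, 179]
248 [179, 179, 179, 179, 179, 179, 180, 180, 180, 168, 161, 164, 151, 148, 159, 170, 178, 179, 178, 179, 180]
252 [179, 180, 178, 179, 180, 180, 180, 176, 168, 160, 162, 136, 152, 160, 179, 179, 178, 178, 180, 180, 178]
256 [179, 179, 180, 180, 180, 179, 180, 170, 163, 164, 152, 143, 178, 179, 179, 180, 180, 179, 179, 179, 179]
260 [180, 180, 180, 178, 180, 179, 169, 163, 173, 145, 158, 179, 179, 180, 180, 180, 180, 179, 179, 179, 179]
264 [179, 179, 180, 180, 179, 163, 155, 174, 163, 181, 180, 179, 180, 179, 179, 180, 179, 179, 180, 179, 179]
268 [179, 180, 179, 175, 161, 178, 180, 180, 179, 179, 179, 180, 179, 180, 178, 179, 179, 179, 179, 179, 179]
(np.float64(0.45454545454545453), 40, 0.06, [0.426, -0.321, 0.145])
(np.float64(0.4945054945054945), 42, 0.072, [0.413, -0.324, 0.14])
(np.float64(0.5), 40, 0.072, [0.418, -0.323, 0.136])
(np.float64(0.5215686274509804), 42, 0.066, [0.417, -0.323, 0.144])
(np.float64(0.5461847389558233), 42, 0.06, [0.421, -0.322, 0.149])
```

Call:
drive_tool([
  {"tx": 15, "ty": -10, "tz": -10, "roll": 5, "gripper": 1},
  {"tx": 20, "ty": -30, "tz": -10, "roll": 5, "gripper": 1},
  {"tx": 20, "ty": -40, "tz": 0, "roll": 3.2, "gripper": 1},
  {"tx": 20, "ty": -45, "tz": 0, "roll": 0, "gripper": 1},
  {"tx": 20, "ty": -45, "tz": 0, "roll": 0, "gripper": 1},
  {"tx": 20, "ty": -45, "tz": 0, "roll": 0, "gripper": 1},
  {"tx": 15, "ty": -45, "tz": 0, "roll": 0, "gripper": 1},
  {"tx": 15, "ty": -40, "tz": 0, "roll": 0, "gripper": 1},
])

```text
t: 21.35
tool_pos: [0.6661, 0.0004, 0.2705]
orientation: [1.0, -0.018, -0.0, -0.0]
ft_force: [0.0, -0.6, -1.4]
finger_gap: 0.268
gripper_force: 50.0
```

Call:
drive_tool([
  {"tx": 8, "ty": -35, "tz": 0, "roll": 0, "gripper": 1},
  {"tx": 0, "ty": -20, "tz": 0, "roll": 0, "gripper": 1},
  {"tx": 0, "ty": 0, "tz": 0, "roll": 0, "gripper": 1},
])

```text
t: 21.72
tool_pos: [0.6755, 0.054, 0.2707]
orientation: [1.0, -0.017, -0.0, 0.0]
ft_force: [-0.2, -0.1, -0.7]
finger_gap: 0.267
gripper_force: 50.0
```

Call:
drive_tool([
  {"tx": 10, "ty": -4, "tz": 0, "roll": 0, "gripper": 1},
  {"tx": 9, "ty": -3, "tz": 10, "roll": 0, "gripper": 1},
  {"tx": 0, "ty": 0, "tz": 25, "roll": 0, "gripper": 1},
  {"tx": 0, "ty": 0, "tz": 20, "roll": 0, "gripper": 1},
  {"tx": 0, "ty": 0, "tz": 5, "roll": 0, "gripper": 1},
  {"tx": 0, "ty": 0, "tz": 0, "roll": 0, "gripper": 1},
])

```text
t: 22.48
tool_pos: [0.695, 0.0591, 0.2111]
orientation: [1.0, -0.018, 0.0, 0.0]
ft_force: [-0.3, -0.9, -0.5]
finger_gap: 0.268
gripper_force: 50.0
```

```bash
sed -i 's/(30,(255,0,0)),(45,(0,255,0)),(60,(0,0,255))/(42,(0,255,0)),/' l.py; python3 l.py 10; python3 - <<'E'
import cv2,numpy as np
s=cv2.imread('pics/sc10.png');raw=cv2.imread('pics/s10.png')
r=cv2.resize(raw[150:260,310:430],(600,550),interpolation=2); cv2.imwrite('pics/fin.png',r)
E
```

```text
[0.69525059 0.05934745 0.21198591] [ 0.4710256   1.16356108 -0.04532615] 0.2662305351923828
42 side edge [362.9 202.3] [371.4 191.4] handle [420.1 156.7] edge [0.589 0.063 0.103]
1214 462
0.71 [368.4, 154.8, 415.8, 200.5] ((391.45501708984375, 177.80824279785156), (6.402946472167969, 68.69481658935547), 51.76617431640625)
```

View pics/sc10.png

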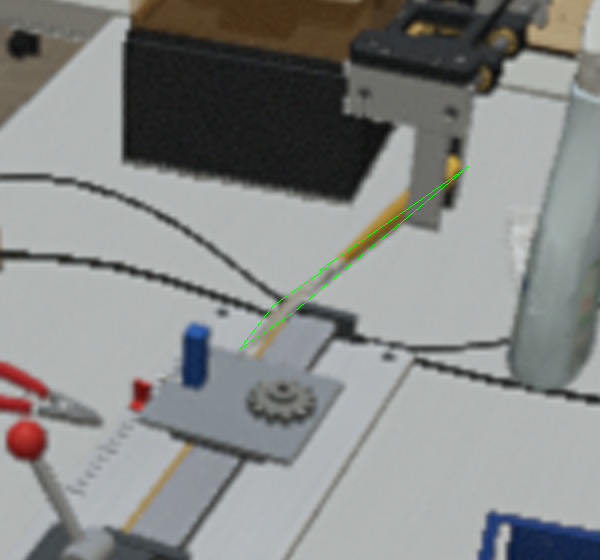

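The model overlay at 42° tilt matches: edge near (243,348), handle near (463,163), lever and carriage in place, tall bottle clear on the right. Final lowering.

Call:
drive_tool([
  {"tx": -4, "ty": 0, "tz": 10, "roll": 0, "gripper": 1},
  {"tx": 0, "ty": 0, "tz": 10, "roll": 0, "gripper": 1},
  {"tx": 0, "ty": 0, "tz": 0, "roll": 0, "gripper": 1},
  {"tx": 0, "ty": 0, "tz": 0, "roll": 0, "gripper": 1},
  {"tx": 0, "ty": 0, "tz": 0, "roll": 0, "gripper": 1},
  {"tx": 0, "ty": 0, "tz": 0, "roll": 0, "gripper": 1},
])

```text
t: 23.42
tool_pos: [0.691, 0.0598, 0.1912]
orientation: [1.0, -0.018, 0.0, -0.0]
ft_force: [-0.1, -0.6, -0.8]
finger_gap: 0.265
gripper_force: 50.0
```

```bash
python3 l.py 11; python3 i.py pics/t11.png | head -3; python3 -c "
from b import *
s=cv2.imread('pics/s11.png');print(cv2.boundingRect(blob(s,*RED,(302,216,322,240),*R2)))"
```

```text
[0.69098723 0.05973699 0.19110116] [ 0.72688953 -0.16410991 -0.73401807] 0.2676065373107878
42 side edge [360.9 208.5] [369.3 197.5] handle [417.3 164.2] edge [0.585 0.064 0.082]
1205 488
0.77 [367.1, 162.2, 414.5, 206.0] ((389.8059997558594, 183.61672973632812), (7.245360851287842, 65.09591674804688), 51.842769622802734)
256 251.75 0.0629 46.0
257 251.85 0.0625 46.0
258 252.57 0.0605 46.5
(302, 216, 13, 14)
```

```bash
python3 -c "
from cell import hand_in
print(hand_in())"
```

```text
the job is handed in; nothing more can be done
None
```

The job is handed in at about 24 s on the robot's clock: the carriage lines up with the red mark to within about 1 mm, and the lever is clamped again. The scraper is held about 42° from upright, with its edge about 4 cm above the build plate. The tilt and height come from fitting the camera picture; the hand-in returned no verdict.

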